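Scrub out the porcelain jar with the bottle brush

ROBOT

A 6-joint arm with a two-finger parallel gripper is mounted at the origin on a cart in front of the work surface, level with it; the furniture and walls round the work are solid. World frame = base frame: x ahead of the robot, y to its left, z up, the work surface at z = 0. Lengths are in m, angles in rad, forces in N, time in s.
With the tool pointing down it reaches from about 0.225 to 0.875 m from the base axis. Payload 3.4 kg.
Tool frame: the origin (TCP) lies at the very end of the fingers, on their centre line; the grasp point (between the pads) lies 19 mm behind it; z points along the fingers, y is the line along which they close (so a half turn about z gives the same grasp; the last joint's range is limited). The gripper opens to 85 mm and grips with 20 to 120 N. Pads are 22 mm wide; open, the fingers measure 114 mm over their backs; the gripper's body (76 mm by 85 mm) begins 54 mm behind the grasp point. The pads swing forward as they close: fully open they stand 13 mm farther back than shut.
Start: joints at [1.189, 0.276, 1.505, -0, 1.361, -0.121], TCP at [0.148, 0.556, 0.231] pointing down, gripper open.
Joint ranges: [-2.89, 2.89], [-0.75, 2.08], [0.22, 2.7], [-1.18, 4.32], [0.11, 2.71], [-2.7, 2.7]. Speed limits (rad/s): [2.57, 2.57, 3.14, 3.14, 3.14, 3.14].

INTERFACE

Orientations are given as a unit quaternion [w, x, y, z].
In Python, from rig import get_state, optics, sign_off gives the robot as it stands.
- The arm moves only by the tool send_rows, never from a script. Its argument "increments" is a list of rows, each an object with "gripper": the gripper's target within -1 to 1 (shut at 1, half-way at 0, fully open at -1); "linear": the shift along the world's x, y, z in m, a list of three; "delta_rot": the turn, a rotation vector about the world's x, y, z in rad, a list of three. In form: [{"gripper": gripper, "linear": [dx, dy, dz], "delta_rot": [rx, ry, rz]}, ...]. A call has 1 to 8 rows; each row is the pose to reach, as a shift and turn from the pose commanded when the call began; what a row does not reach only later rows make up. A row lasts 1/10 s, in which the tool goes at most 50 mm and 8.59 degrees, less where a joint would pass 70% of its speed; a pose out of reach is approached as far as the arm can. A call with a gripper value outside its range is refused whole. The fingers move at their own pace and stop on an object; "newtons" is the grip in N (left out, the last holds). Time passes only in rows, so rows that repeat a pose let the fingers close. It gives the time, the measured TCP pose, the force, the opening and the grip force at its end, in the units of the state.
- get_state(): the state, without advancing time (a new reading comes with each control period).
- optics.get_image(name): name is "scene" or "top"; returns a dict with "pixels" (400x640x3 uint8, blue, green, red), "K" (3x3 intrinsics, pixels), "k1" (the pictures are not rectified: a ray, as slopes to the right and down, at radius r is drawn at 1 + k1 r^2 times it, then the intrinsics apply), "rvec" (rotation vector, rad) and "tvec" (3), from world to camera coordinates, as OpenCV has them. Camera axes: x right, y down, z forward; pixel columns grow to the right and rows downward; lengths in m; the calibration is good to about 2 mm. A picture is of the moment at which its call begins. There is no depth.
- sign_off(): hands the job in; it is judged then, once.
The state is a dict: "clock": time; "qpos": joint angles; "qd": joint speeds; "effort": joint torques, N m; "position": TCP position; "ee_rot": TCP orientation; "contact_force": force on the tool from outside, world axes, zero at the start; "moment": the same for the moment, N m; "width": finger opening in m; "gripper_force": force on a finger pad.
Only numpy, scipy, OpenCV 4.12 (cv2) and the standard library are available. Lean on these libraries where they do the work, as an engineer would, in place of code of your own. Each camera call takes 0.05 s, during which the arm holds its last target. There are 200 camera calls.

TASK

Take the lid off the porcelain jar and set it down right way up and flat on the worktop, without letting it drop. Then scrub the jar out with the wide brush from the drying rack: go right down to the bottom three times, drawing its lower end up past the middle of the jar between strokes. Hang the wide brush back in its fork on the rack, leave the jar open and standing where it is, and do not disturb the other brush, the bottles or the flask.

Things in the scene. Friction and masses are not known exactly. Their poses are not given: they have to be found in the camera images.
- jar: Round white porcelain jar, loose (about 0.6 kg), 76 mm outside diameter, 110 mm high, bore 64 mm diameter, inner floor 6 mm above its underside. Origin: centre of the underside; z up. It starts upright with its lid on.
- lid: Porcelain lid, loose (0.16 kg): disc 81 mm diameter, 8 mm thick; its plug (56 mm diameter, 6 mm deep) sits loosely in the bore; a round upright knob 21 mm in diameter rises 41 mm above the disc. Origin: centre of the plug's underside, z up the knob. On the jar the origin is 104 mm above the jar's underside; right way up on the worktop it is at z = 0.
- lid_knob (a point): Point to grip on the axis of the lid's knob: 38 mm above the lid's origin (24 mm above the top of the disc, 17 mm below the knob's end).
- wide_brush: The wide brush, loose (about 0.11 kg), hanging handle up in a fork. 192 mm long: grey bristle head 56 mm diameter (rigid, tapered at both ends) from 0 to 80 mm above the origin; stem 8 mm diameter; collar 28 mm diameter from 118 to 124 mm; round wooden handle 20 mm diameter from 124 to 192 mm. Origin: centre of the head's lower end; z up the handle.
- wide_brush_handle (a point): Centre of the wide brush's wooden handle, on its axis, 158 mm above the brush's origin; 40 mm above the underside of its collar.
- wide_brush_collar (a point): Centre of the underside of the wide brush's collar, 118 mm above the brush's origin.
- slim_brush_handle (a point): Centre of the handle of the other brush, the same in every way except that its bristle head is only 26 mm in diameter; it hangs in the other fork and must be left there.
- rack: Drying rack, immovable: grey base 110 (x) by 200 (y) by 12 mm; two posts and a crossbar at the back (x = +44 mm); two level forks at y = +50 and -50 mm, tops 145 mm above the worktop, 8 mm thick, slots open to the rack's -x side (towards the robot). Only the hung brushes' handles stand above the forks, up to z = 0.219. Origin: centre of the underside; z up.
- fork_a (a point): Where the underside of a hung brush's collar rests (on its axis) in the fork at the rack's +y side, at rack x = -20 mm. The slot is 14 mm wide, closed at x = -12 mm; the prongs end at x = -45 mm in nubs 4 mm high that keep the collar in. To free a brush lift it about 10 mm (its head meets the fork after 30), then draw it out along the rack's -x by 45 mm or more before raising it.
- fork_b (a point): The same point in the fork at the rack's -y side. Which brush hangs in which fork varies.
- plastic_bottle: Bystander: white plastic bottle with a screw cap, 60 mm diameter, 125 mm high; loose, near the jar. Origin: centre of the underside.
- flask: Bystander: conical glass flask, 69 mm diameter, 108 mm high; loose, behind the jar. Origin: centre of the underside.
- clear_bottle: Bystander: clear glass bottle, 58 mm diameter, 143 mm high; loose, in front of the rack. Origin: centre of the underside.
- alu_case: Immovable aluminium instrument case lying on the worktop to the right of the work, 250 mm (x, with its handle) by 300 mm (y), 102 mm high. Origin: centre of the underside.
Things that resemble listed ones, but are neither listed nor needed, are in the scene too. Leave any orange or red look-alike of the wide_brush alone.

How it is judged:
On the way, in this order (a step that is already met when the one before it is completed fails the run):
1. the lid is off and lies flat on the worktop, released (height (world z) of lid below 0.006 m and angle between lid's own z axis and vertical below 0.1 rad and horizontal distance between lid and jar above 0.075 m and contact force between the fingers and lid below 0.1 N), for 0.2 s.
2. the held wide brush is down at the bottom of the jar (z of wide_brush in the frame of jar below 0.022 m and horizontal distance between wide_brush and jar below 0.025 m and contact force between the fingers and wide_brush above 0.5 N), for 0.04 s.
3. the brush is drawn up past the middle, still in the jar (z of wide_brush in the frame of jar between 0.055 and 0.108 m and horizontal distance between wide_brush and jar below 0.025 m and contact force between the fingers and wide_brush above 0.5 N), for 0.04 s.
4. down at the bottom a second time (all of step 2), for 0.04 s.
5. drawn up past the middle again (all of step 3), for 0.04 s.
6. down at the bottom a third time (all of step 4), for 0.04 s.
At the end, for the whole second after the job is handed in: The wide brush hangs upright and still in its fork (collar within 14 mm of its resting point, tilt under 0.12 rad); the lid lies right way up, flat (under 0.1 rad) and still on the worktop, beside the jar; the jar stands upright within 30 mm of where it was (height (world z) of lid below 0.006 m and angle between lid's own z axis and vertical below 0.1 rad and horizontal distance between lid and jar above 0.075 m and (distance between wide_brush_collar and fork_a below 0.014 m or distance between wide_brush_collar and fork_b below 0.014 m) and angle between wide_brush's own z axis and vertical below 0.12 rad and linear speed of wide_brush below 0.03 m/s and linear speed of lid below 0.02 m/s and angle between jar's own z axis and vertical below 0.05 rad and height (world z) of jar below 0.004 m and distance of jar from where it was at the start of the episode below 0.03 m); the robot touches nothing.
It fails at once if the lid is dropped (let go and falling faster than 0.5 m/s) (linear speed of lid above 0.5 m/s and contact force between the fingers and lid below 0.1 N).
It fails at once if the jar is tipped by more than 0.3 rad (angle between jar's own z axis and vertical above 0.3 rad).
It fails at once if the other brush is moved by more than 30 mm (distance of slim_brush_handle from where it was at the start of the episode above 0.03 m).
It fails at once if a bottle or the flask is pushed more than 30 mm or tipped (distance of any of plastic_bottle, flask, clear_bottle from where it was at the start of the episode above 0.03 m or angle between any of plastic_bottle, flask, clear_bottle's own z axis and vertical above 0.3 rad).
It also fails if it takes over 67 s, if anything falls off the work surface, if the arm or the gripper's body presses on something with over 40 N, if the wrist force passes 120 N, or if a joint passes its speed limit or range.

## Working session

There is one attempt and no reset: what is moved stays moved. The work goes in short steps, Python scripts to look and compute and a tool call to move; the robot and the scene stay as the last step left them, time stands still between calls to the robot, and variables do not carry over. Pictures are saved under pics/ and viewed, at most 10 in all, crops included, and the job is handed in when it is done.

Besides the shell and the picture viewer there is one more tool, called after "Call:" in YAML: its name, and indented under it one key for each argument. send_rows: Moves the arm, as the interface text tells. Its arguments: {"type":"object","properties":{"increments":{"type":"array"},"newtons":{"type":"number"}},"required":["increments"]}

```bash
mkdir -p pics; cat > h.py <<'E'
import numpy as np, cv2
from rig import get_state, optics, sign_off
def grab(n,f=None):
    d=optics.get_image(n)
    if f: cv2.imwrite('pics/'+f,d['pixels'])
    return d
def cam(d):
    R=cv2.Rodrigues(np.array(d['rvec'],float))[0]; t=np.array(d['tvec'],float).ravel()
    return R,t,np.array(d['K'],float),d['k1']
def ray(d,u,v):
    R,t,K,k=cam(d)
    p=cv2.undistortPoints(np.array([[[u,v]]],float),K,np.array([k,0,0,0.]))[0,0]
    return -R.T@t, R.T@np.array([p[0],p[1],1])
def onz(d,u,v,z):
    c,r=ray(d,u,v); return c+r*(z-c[2])/r[2]
def proj(d,P):
    R,t,K,k=cam(d)
    return cv2.projectPoints(np.array(P,float).reshape(-1,1,3),np.array(d['rvec'],float),t,K,np.array([k,0,0,0.]))[0][:,0]
def tri(*l):
    A=np.zeros((3,3));b=np.zeros(3)
    for d,u,v in l:
        c,r=ray(d,u,v);r=r/np.linalg.norm(r);M=np.eye(3)-np.outer(r,r);A+=M;b+=M@c
    return np.linalg.solve(A,b)
E
python3 - <<'E'
from h import *
for n in('scene','top'):
    d=grab(n,n+'0.png');R,t,K,k=cam(d);print(n,(-R.T@t).round(3),R[2].round(3),K[0,0],k)
print(get_state())
E
```

```text
scene [-0.03  -0.339  0.746] [ 0.592  0.492 -0.639] 365.90398669044816 -0.00020485449876225342
top [0.249 0.125 1.666] [ 0.211  0.004 -0.977] 473.27706140382327 -0.14393497598958033
{'clock': 0.1, 'qpos': array([ 1.18899380e+00,  2.76533209e-01,  1.50600799e+00,  1.03843307e-05,
        1.36072264e+00, -1.20968910e-01]), 'qd': array([ 0.00077488, -0.00037373, -0.00292691, -0.00181011, -0.00119799,
       -0.00113937]), 'effort': array([ 8.76793838e-04, -4.17703807e+01, -2.46403116e+01, -1.38097598e-04,
        5.86703536e-03, -1.66436678e-06]), 'position': array([0.14808918, 0.5551076 , 0.23052482]), 'ee_rot': array([-2.12768478e-04,  1.30048453e-01,  9.91507288e-01, -8.08067175e-04]), 'contact_force': array([-0.03758247, -0.15240646, -0.37922811]), 'moment': array([-0.06654792,  0.03126067, -0.00120936]), 'gripper_force': 0.0, 'width': 0.08521104573328095}
```

View pics/scene0.png

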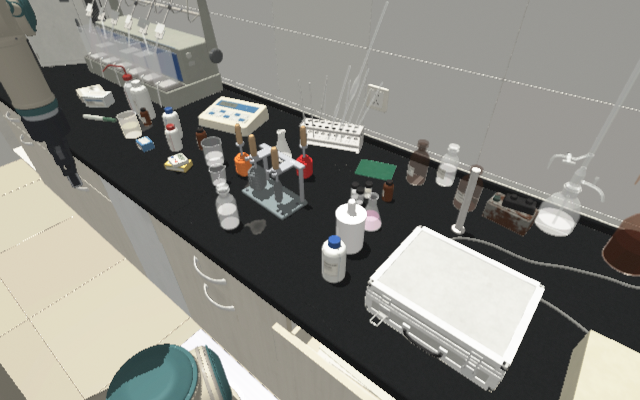

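View pics/top0.png

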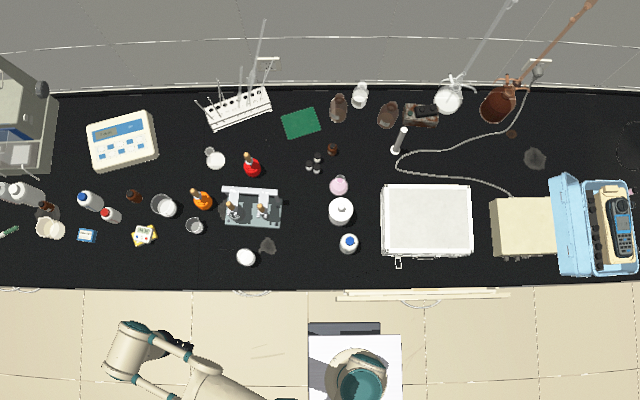

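The jar with its lid is at scene (350,228) and top (341,211). The rack is at scene (275,185) and top (252,207), and the plastic bottle is at top (348,243). The orange and red look-alike brushes stand beside the rack. Next I'll zoom in on the jar and rack.

```bash
python3 - <<'E'
from h import *
a=cv2.imread('pics/scene0.png')[120:270,200:400];b=cv2.imread('pics/top0.png')[160:280,205:365]
a=cv2.resize(a,(800,600),interpolation=cv2.INTER_CUBIC);b=cv2.resize(b,(800,600),interpolation=cv2.INTER_CUBIC)
cv2.imwrite('pics/a.png',a);cv2.imwrite('pics/b.png',b)
E
```

```text
(no output)
```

View pics/a.png

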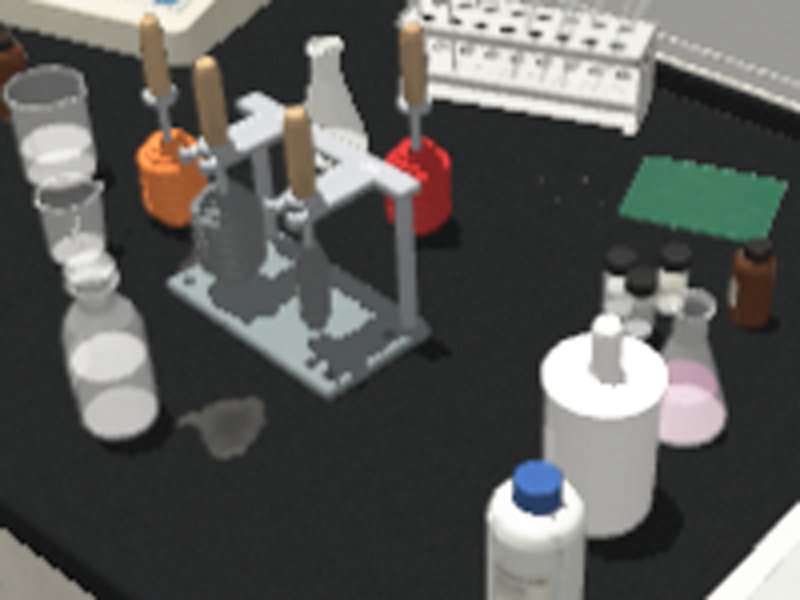

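View pics/b.png

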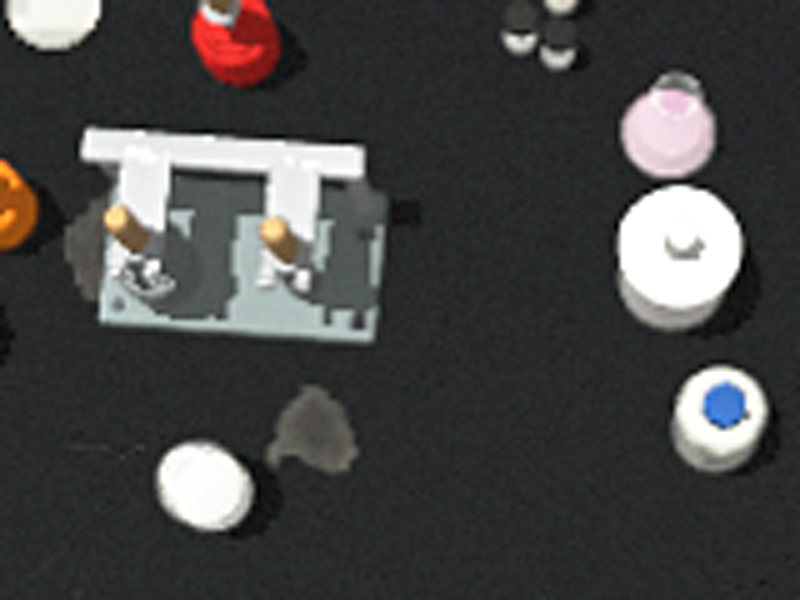

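```bash
cat >> h.py <<'E'
A=lambda x,y:((x+.5)/4-.5+200,(y+.5)/4-.5+120)
B=lambda x,y:((x+.5)/5-.5+205,(y+.5)/5-.5+160)
E
python3 - <<'E'
from h import *
s=grab('scene');t=grab('top')
def both(n,a,b,z):
    print(n,'tri',tri((s,*A(*a)),(t,*B(*b))).round(4),'top',onz(t,*B(*b),z).round(4),'scene',onz(s,*A(*a),z).round(4))
both('knob',(607,322),(683,238),.159)
both('wide',(206,64),(117,217),.219)
both('slim',(296,112),(272,228),.219)
both('cap',(540,478),(725,404),.125)
both('cbot',(92,265),(205,480),.143)
both('flask',(696,305),(678,85),.108)
print('disc',onz(t,*B(680,243),.118).round(4))
for p in[(100,322),(375,342),(388,190)]:print('base',onz(t,*B(*p),.012).round(4))
for p in[(83,160),(363,178),(365,145),(86,127)]:print('bar',onz(t,*B(*p),.153).round(4))
for p in[(383,185),(471,185),(471,256)]:print('case',onz(t,*p,.102).round(4))
print('flaskbase',onz(t,*B(668,135),.02).round(4))
print('cbotbase',onz(s,*A(120,420),0).round(4))
E
```

```text
knob tri [0.5658 0.0454 0.1625] top [0.5662 0.0456 0.159 ] scene [0.5698 0.0474 0.159 ]
wide tri [0.5706 0.4051 0.2165] top [0.5701 0.4046 0.219 ] scene [0.5676 0.4017 0.219 ]
slim tri [0.5626 0.3064 0.2174] top [0.5622 0.3062 0.219 ] scene [0.5608 0.3044 0.219 ]
cap tri [0.4621 0.018  0.1242] top [0.4618 0.0183 0.125 ] scene [0.4617 0.0173 0.125 ]
cbot tri [0.4108 0.3554 0.1527] top [0.4122 0.3567 0.143 ] scene [0.4177 0.367  0.143 ]
flask tri [0.6839 0.0456 0.1021] top [0.6837 0.0442 0.108 ] scene [0.6755 0.0435 0.108 ]
disc [0.5714 0.0455 0.118 ]
base [0.5394 0.4544 0.012 ]
base [0.5237 0.2574 0.012 ]
base [0.6342 0.2489 0.012 ]
bar [0.6237 0.4413 0.153 ]
bar [0.6096 0.2549 0.153 ]
bar [0.632  0.2538 0.153 ]
bar [0.6462 0.4401 0.153 ]
case [ 0.6545 -0.1021  0.102 ]
case [ 0.6527 -0.4098  0.102 ]
case [ 0.4069 -0.3914  0.102 ]
flaskbase [0.6711 0.0475 0.02  ]
cbotbase [0.4136 0.3687 0.    ]
```

Jar axis ≈ (0.569, 0.046). The wide brush hangs in fork_a at (0.570, 0.404), and rack yaw is ≈ -0.08 rad. Heights and the 98.7 mm brush spacing match the given sizes, so I'm setting out.

Call:
send_rows:
  increments:
    - {"gripper":-1,"linear":[0.032,-0.038,0],"delta_rot":[0,0,0.05]}
    - {"gripper":-1,"linear":[0.064,-0.076,0.0],"delta_rot":[0,0,0.1]}
    - {"gripper":-1,"linear":[0.096,-0.115,0],"delta_rot":[0,0,0.15]}
    - {"gripper":-1,"linear":[0.128,-0.154,0],"delta_rot":[0,0,0.18]}
    - {"gripper":-1,"linear":[0.16,-0.192,0],"delta_rot":[0,0,0.18]}
    - {"gripper":-1,"linear":[0.19,-0.23,0],"delta_rot":[0,0,0.18]}
    - {"gripper":-1,"linear":[0.22,-0.265,0],"delta_rot":[0,0,0.18]}
    - {"gripper":-1,"linear":[0.25,-0.302,0],"delta_rot":[0,0,0.18]}
  newtons: 40

```text
clock: 1.0
position: [0.3991, 0.252, 0.2314]
ee_rot: [0.0, 0.04, 0.999, 0.0]
contact_force: [0.9, 0.5, -0.4]
width: 0.0856
gripper_force: 0.0
```

Call:
send_rows:
  increments:
    - {"gripper":-1,"linear":[0.03,-0.036,0],"delta_rot":[0,0,0]}
    - {"gripper":-1,"linear":[0.06,-0.073,0.0],"delta_rot":[0,0,0]}
    - {"gripper":-1,"linear":[0.09,-0.11,0],"delta_rot":[0,0,0]}
    - {"gripper":-1,"linear":[0.12,-0.147,0],"delta_rot":[0,0,0]}
    - {"gripper":-1,"linear":[0.15,-0.184,0],"delta_rot":[0,0,0]}
    - {"gripper":-1,"linear":[0.17,-0.206,0],"delta_rot":[0,0,0]}
    - {"gripper":-1,"linear":[0.17,-0.206,0],"delta_rot":[0,0,0]}
    - {"gripper":-1,"linear":[0.17,-0.206,0],"delta_rot":[0,0,0]}

```text
clock: 1.8
position: [0.5681, 0.0472, 0.2307]
ee_rot: [-0.001, 0.041, 0.999, 0.0]
contact_force: [-0.8, 0.4, 0.7]
width: 0.0853
gripper_force: 0.0
```

```bash
python3 - <<'E'
from h import *
print(get_state())
s=grab('scene');a=s['pixels'][140:290,260:460];cv2.imwrite('pics/c.png',cv2.resize(a,(800,600),interpolation=cv2.INTER_CUBIC))
E
```

```text
{'clock': 1.8, 'qpos': array([-3.95851753e-02,  2.69725996e-01,  1.51530945e+00,  6.58595767e-04,
        1.35830856e+00, -1.52821589e+00]), 'qd': array([ 0.02925165, -0.01952495,  0.02088841,  0.00296491,  0.00314756,
        0.00122651]), 'effort': array([-1.03640098e+00, -4.05259788e+01, -2.50742751e+01, -1.14929918e-01,
       -1.27995154e-01, -9.14824224e-03]), 'position': array([0.5681004 , 0.04718915, 0.23068646]), 'ee_rot': array([-8.76158366e-04,  4.11408999e-02,  9.99152919e-01,  3.20518998e-04]), 'contact_force': array([-0.82262072,  0.42718047,  0.69561461]), 'moment': array([-0.03079408,  0.02407014,  0.01685701]), 'gripper_force': 0.0, 'width': 0.08529773278344852}
```

View pics/c.png

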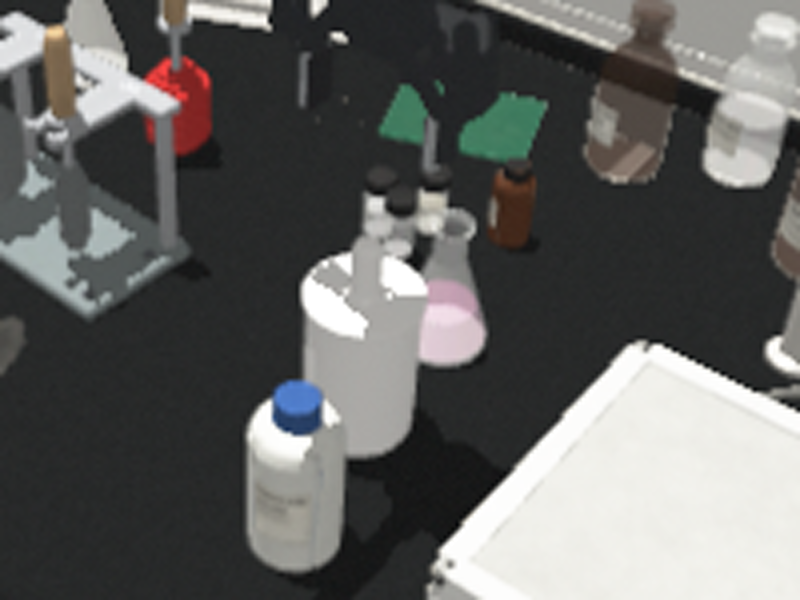

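The gripper is above the knob, with the fingertips at crop (315,105) and (430,170) either side of the knob at (367,245). I'll descend and close.

Call:
send_rows:
  increments:
    - {"gripper":-1,"linear":[0,0,-0.04],"delta_rot":[0,0,0]}
    - {"gripper":-1,"linear":[0,0,-0.075],"delta_rot":[0,0,0]}
    - {"gripper":-1,"linear":[0,0,-0.104],"delta_rot":[0,0,0]}
    - {"gripper":-1,"linear":[0,0,-0.104],"delta_rot":[0,0,0]}
    - {"gripper":0.2,"linear":[0,0,-0.104],"delta_rot":[0,0,0]}
    - {"gripper":1,"linear":[0,0,-0.104],"delta_rot":[0,0,0]}
    - {"gripper":1,"linear":[0,0,-0.104],"delta_rot":[0,0,0]}
    - {"gripper":1,"linear":[0,0,-0.104],"delta_rot":[0,0,0]}

```text
clock: 2.65
position: [0.5691, 0.0477, 0.1288]
ee_rot: [0.001, 0.04, 0.999, 0.0]
contact_force: [-0.7, -0.0, -0.2]
width: 0.0281
gripper_force: 0.0
```

Call:
send_rows:
  increments:
    - {"gripper":1,"linear":[0,0,0],"delta_rot":[0,0,0]}
    - {"gripper":1,"linear":[0,0,0],"delta_rot":[0,0,0]}
    - {"gripper":1,"linear":[0,0,0],"delta_rot":[0,0,0]}
    - {"gripper":1,"linear":[0,0,0.003],"delta_rot":[0,0,0]}

```text
clock: 3.05
position: [0.568, 0.0475, 0.1303]
ee_rot: [-0.0, 0.041, 0.999, 0.0]
contact_force: [-0.1, -0.2, -1.1]
width: 0.0198
gripper_force: 39.1
```

Call:
send_rows:
  increments:
    - {"gripper":1,"linear":[0,0,0.01],"delta_rot":[0,0,0]}
    - {"gripper":1,"linear":[0,0,0.025],"delta_rot":[0,0,0]}
    - {"gripper":1,"linear":[0,0,0.04],"delta_rot":[0,0,0]}
    - {"gripper":1,"linear":[-0.01,0.015,0.045],"delta_rot":[0,0,0]}
    - {"gripper":1,"linear":[-0.03,0.045,0.045],"delta_rot":[0,0,0]}
    - {"gripper":1,"linear":[-0.05,0.075,0.045],"delta_rot":[0,0,0]}
    - {"gripper":1,"linear":[-0.07,0.1,0.04],"delta_rot":[0,0,0]}
    - {"gripper":1,"linear":[-0.08,0.11,0.02],"delta_rot":[0,0,0]}

```text
clock: 3.85
position: [0.4865, 0.1607, 0.1517]
ee_rot: [0.001, 0.039, 0.999, 0.001]
contact_force: [0.2, -0.5, -1.8]
width: 0.0198
gripper_force: 39.3
```

Call:
send_rows:
  increments:
    - {"gripper":1,"linear":[0,0,-0.02],"delta_rot":[0,0,0]}
    - {"gripper":1,"linear":[0,0,-0.045],"delta_rot":[0,0,0]}
    - {"gripper":1,"linear":[0,0,-0.07],"delta_rot":[0,0,0]}
    - {"gripper":1,"linear":[0,0,-0.095],"delta_rot":[0,0,0]}
    - {"gripper":1,"linear":[0,0,-0.11],"delta_rot":[0,0,0]}
    - {"gripper":1,"linear":[0,0,-0.115],"delta_rot":[0,0,0]}
    - {"gripper":1,"linear":[0,0,-0.115],"delta_rot":[0,0,0]}

```text
clock: 4.55
position: [0.4871, 0.158, 0.0348]
ee_rot: [-0.001, 0.04, 0.999, -0.0]
contact_force: [-1.4, 0.9, -1.7]
width: 0.0203
gripper_force: 39.3
```

```bash
python3 - <<'E'
from h import *
s=grab('scene');t=grab('top')
a=s['pixels'][140:290,240:440];b=t['pixels'][190:270,270:376]
c=np.hstack([cv2.resize(a,(400,300),interpolation=cv2.INTER_CUBIC),cv2.resize(b,(398,300),interpolation=cv2.INTER_CUBIC)])
cv2.imwrite('pics/d.png',c);np.save('top1.npy',t['pixels']);
print(get_state()['position'],proj(t,[.569,.046,.11]),proj(t,[.569+.032,.046,.11]))
E
```

```text
[0.48861175 0.1580399  0.0360402 ] [[340.34916001 209.39780442]] [[340.17041071 200.10184502]]
```

View pics/d.png

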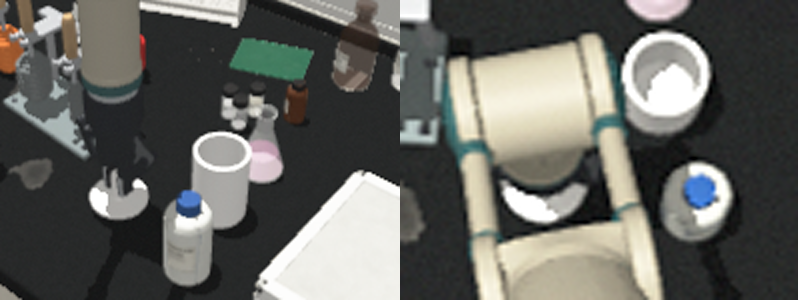

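The lid is held level about 10 mm above the worktop, and the jar stands open (top-inset centre ≈(667,80)). I'll lower until contact.

Call:
send_rows:
  increments:
    - {"gripper":1,"linear":[0,0,-0.004],"delta_rot":[0,0,0]}
    - {"gripper":1,"linear":[0,0,-0.007],"delta_rot":[0,0,0]}
    - {"gripper":1,"linear":[0,0,-0.009],"delta_rot":[0,0,0]}
    - {"gripper":1,"linear":[0,0,-0.01],"delta_rot":[0,0,0]}
    - {"gripper":1,"linear":[0,0,-0.01],"delta_rot":[0,0,0]}

```text
clock: 5.15
position: [0.4882, 0.1575, 0.0252]
ee_rot: [-0.0, 0.04, 0.999, 0.0]
contact_force: [0.6, -0.4, -1.3]
width: 0.0199
gripper_force: 39.3
```

Call:
send_rows:
  increments:
    - {"gripper":1,"linear":[0,0,-0.001],"delta_rot":[0,0,0]}
    - {"gripper":1,"linear":[0,0,-0.001],"delta_rot":[0,0,0]}

```text
clock: 5.35
position: [0.4884, 0.1576, 0.0246]
ee_rot: [0.0, 0.04, 0.999, 0.0]
contact_force: [-1.4, -0.9, 1.3]
width: 0.02
gripper_force: 39.5
```

Call:
send_rows:
  increments:
    - {"gripper":1,"linear":[0,0,-0.001],"delta_rot":[0,0,0]}
    - {"gripper":1,"linear":[0,0,-0.001],"delta_rot":[0,0,0]}

```text
clock: 5.55
position: [0.4884, 0.1576, 0.0246]
ee_rot: [0.0, 0.04, 0.999, 0.0]
contact_force: [-2.5, -0.5, 8.8]
width: 0.0199
gripper_force: 40.6
```

Contact (8.8 N). Releasing and going up.

Call:
send_rows:
  increments:
    - {"gripper":0.2,"linear":[0,0,0.0],"delta_rot":[0,0,0]}
    - {"gripper":-0.2,"linear":[0,0,0.0],"delta_rot":[0,0,0]}
    - {"gripper":-1,"linear":[0,0,0],"delta_rot":[0,0,0]}
    - {"gripper":-1,"linear":[0,0,0],"delta_rot":[0,0,0]}
    - {"gripper":-1,"linear":[0,0,0.02],"delta_rot":[0,0,0]}
    - {"gripper":-1,"linear":[0,0,0.06],"delta_rot":[0,0,0]}
    - {"gripper":-1,"linear":[0,0,0.11],"delta_rot":[0,0,0]}
    - {"gripper":-1,"linear":[0,0,0.16],"delta_rot":[0,0,0]}

```text
clock: 6.35
position: [0.4877, 0.1575, 0.1845]
ee_rot: [-0.001, 0.04, 0.999, -0.0]
contact_force: [1.5, -0.0, 0.5]
width: 0.0853
gripper_force: 0.0
```

Call:
send_rows:
  increments:
    - {"gripper":-1,"linear":[0,0,0.05],"delta_rot":[0,0,0]}
    - {"gripper":-1,"linear":[0,0.03,0.07],"delta_rot":[0,0,0]}
    - {"gripper":-1,"linear":[0.02,0.08,0.08],"delta_rot":[0,0,0]}
    - {"gripper":-1,"linear":[0.035,0.125,0.08],"delta_rot":[0,0,0]}
    - {"gripper":-1,"linear":[0.05,0.17,0.08],"delta_rot":[0,0,0]}
    - {"gripper":-1,"linear":[0.065,0.21,0.08],"delta_rot":[0,0,0]}
    - {"gripper":-1,"linear":[0.081,0.246,0.08],"delta_rot":[0,0,0]}
    - {"gripper":-1,"linear":[0.081,0.246,0.08],"delta_rot":[0,0,0]}

```text
clock: 7.15
position: [0.5704, 0.4083, 0.2608]
ee_rot: [-0.0, 0.039, 0.999, 0.001]
contact_force: [-0.1, -0.4, -0.4]
width: 0.0851
gripper_force: 0.0
```

```bash
python3 - <<'E'
from h import *
print(get_state()['position'])
s=grab('scene');t=grab('top')
a=s['pixels'][100:250,220:420];b=t['pixels'][190:270,270:376]
c=np.hstack([cv2.resize(a,(400,300),interpolation=cv2.INTER_CUBIC),cv2.resize(b,(398,300),interpolation=cv2.INTER_CUBIC)])
cv2.imwrite('pics/e.png',c)
# jar rim: bright pixels near
g=cv2.cvtColor(t['pixels'],cv2.COLOR_BGR2GRAY)[190:235,320:362]
m=(g>90).astype(np.uint8);n,l,st,ce=cv2.connectedComponentsWithStats(m)
i=1+np.argmax(st[1:,4]);print(st[i],ce[i]+[320,190])
for dx,dy in [(0,0),(.003,0),(0,.003)]:
  P=[[.569+dx+.038*np.cos(q),.046+dy+.038*np.sin(q),.11] for q in np.linspace(0,6.28,40)]
  print('rim',proj(t,P).min(0).round(1),proj(t,P).max(0).round(1))
E
```

```text
[0.57038048 0.40827104 0.26081229]
[  9   8  24  28 529] [339.88090737 211.46502836]
rim [329.  198.4] [351.7 220.5]
rim [329.  197.5] [351.6 219.6]
rim [328.2 198.4] [350.8 220.5]
```

View pics/e.png

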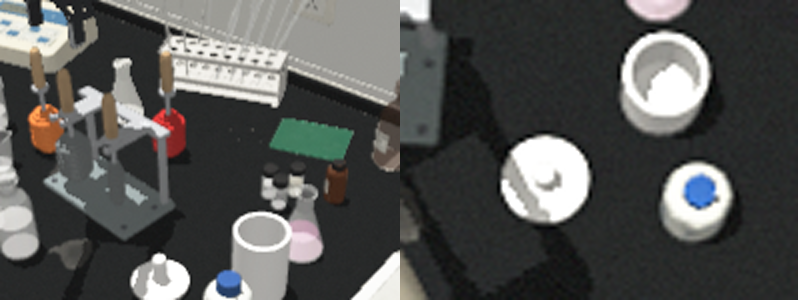

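The lid lies flat and right way up, with the knob upright at inset (547,178). The jar rim centre fits (0.570, 0.0455). I'll descend onto the wide brush handle at (0.570, 0.4045).

Call:
send_rows:
  increments:
    - {"gripper":-1,"linear":[0,-0.004,-0.02],"delta_rot":[0,0,0]}
    - {"gripper":-1,"linear":[0,-0.004,-0.045],"delta_rot":[0,0,0]}
    - {"gripper":-1,"linear":[0,-0.004,-0.07],"delta_rot":[0,0,0]}
    - {"gripper":-1,"linear":[0,-0.004,-0.094],"delta_rot":[0,0,0]}
    - {"gripper":-1,"linear":[0,-0.004,-0.094],"delta_rot":[0,0,0]}
    - {"gripper":0.3,"linear":[0,-0.004,-0.094],"delta_rot":[0,0,0]}
    - {"gripper":1,"linear":[0,-0.004,-0.094],"delta_rot":[0,0,0]}
    - {"gripper":1,"linear":[0,-0.004,-0.094],"delta_rot":[0,0,0]}
  newtons: 60

```text
clock: 8.05
position: [0.5701, 0.3998, 0.1714]
ee_rot: [0.001, 0.041, 0.999, 0.001]
contact_force: [0.9, 0.3, 0.0]
width: 0.0438
gripper_force: 0.0
```

Call:
send_rows:
  increments:
    - {"gripper":1,"linear":[0,0,0],"delta_rot":[0,0,0]}
    - {"gripper":1,"linear":[0,0,0],"delta_rot":[0,0,0]}
    - {"gripper":1,"linear":[0,0,0],"delta_rot":[0,0,0]}
    - {"gripper":1,"linear":[0,0,0],"delta_rot":[0,0,0]}

```text
clock: 8.45
position: [0.57, 0.4016, 0.1707]
ee_rot: [0.001, 0.04, 0.999, 0.002]
contact_force: [0.2, 5.3, 4.4]
width: 0.0188
gripper_force: 58.3
```

Call:
send_rows:
  increments:
    - {"gripper":1,"linear":[0,0.003,0],"delta_rot":[0,0,0]}
    - {"gripper":1,"linear":[0,0.003,0],"delta_rot":[0,0,0]}

```text
clock: 8.65
position: [0.5699, 0.4025, 0.1703]
ee_rot: [0.001, 0.04, 0.999, -0.0]
contact_force: [1.1, 1.6, 5.6]
width: 0.0186
gripper_force: 58.3
```

Call:
send_rows:
  increments:
    - {"gripper":1,"linear":[0,0,0.005],"delta_rot":[0,0,0]}
    - {"gripper":1,"linear":[0,0,0.01],"delta_rot":[0,0,0]}
    - {"gripper":1,"linear":[0,0,0.012],"delta_rot":[0,0,0]}
    - {"gripper":1,"linear":[0,0,0.012],"delta_rot":[0,0,0]}

```text
clock: 9.05
position: [0.5689, 0.4024, 0.1812]
ee_rot: [-0.001, 0.04, 0.999, -0.0]
contact_force: [-1.3, 1.5, -1.9]
width: 0.0186
gripper_force: 58.5
```

Call:
send_rows:
  increments:
    - {"gripper":1,"linear":[-0.01,0.001,0],"delta_rot":[0,0,0]}
    - {"gripper":1,"linear":[-0.02,0.0015,0],"delta_rot":[0,0,0]}
    - {"gripper":1,"linear":[-0.03,0.0025,0],"delta_rot":[0,0,0]}
    - {"gripper":1,"linear":[-0.04,0.003,0],"delta_rot":[0,0,0]}
    - {"gripper":1,"linear":[-0.05,0.004,0],"delta_rot":[0,0,0]}
    - {"gripper":1,"linear":[-0.058,0.0045,0],"delta_rot":[0,0,0]}
    - {"gripper":1,"linear":[-0.058,0.0045,0],"delta_rot":[0,0,0]}

```text
clock: 9.75
position: [0.5096, 0.4071, 0.1815]
ee_rot: [-0.0, 0.04, 0.999, -0.0]
contact_force: [-0.2, -0.6, -1.0]
width: 0.0187
gripper_force: 58.3
```

Call:
send_rows:
  increments:
    - {"gripper":1,"linear":[0,0,0.025],"delta_rot":[0,0,0]}
    - {"gripper":1,"linear":[0,0,0.055],"delta_rot":[0,0,0]}
    - {"gripper":1,"linear":[-0.005,-0.005,0.09],"delta_rot":[0,0,0]}
    - {"gripper":1,"linear":[-0.015,-0.03,0.115],"delta_rot":[0,0,0]}
    - {"gripper":1,"linear":[-0.015,-0.065,0.125],"delta_rot":[0,0,0]}
    - {"gripper":1,"linear":[-0.015,-0.1,0.125],"delta_rot":[0,0,0]}
    - {"gripper":1,"linear":[-0.01,-0.14,0.125],"delta_rot":[0,0,0]}
    - {"gripper":1,"linear":[0.0,-0.175,0.125],"delta_rot":[0,0,0]}

```text
clock: 10.55
position: [0.5109, 0.2303, 0.3069]
ee_rot: [0.0, 0.04, 0.999, -0.0]
contact_force: [0.8, 1.0, -1.4]
width: 0.0186
gripper_force: 58.5
```

Call:
send_rows:
  increments:
    - {"gripper":1,"linear":[0.012,-0.035,0],"delta_rot":[0,0,0]}
    - {"gripper":1,"linear":[0.024,-0.075,0],"delta_rot":[0,0,0]}
    - {"gripper":1,"linear":[0.036,-0.115,0],"delta_rot":[0,0,0]}
    - {"gripper":1,"linear":[0.048,-0.15,0],"delta_rot":[0,0,0]}
    - {"gripper":1,"linear":[0.056,-0.175,-0.01],"delta_rot":[0,0,0]}
    - {"gripper":1,"linear":[0.059,-0.185,-0.025],"delta_rot":[0,0,0]}
    - {"gripper":1,"linear":[0.059,-0.185,-0.03],"delta_rot":[0,0,0]}
    - {"gripper":1,"linear":[0.059,-0.185,-0.03],"delta_rot":[0,0,0]}

```text
clock: 11.35
position: [0.5697, 0.0472, 0.2755]
ee_rot: [-0.001, 0.041, 0.999, 0.0]
contact_force: [-0.1, 0.2, -1.5]
width: 0.0186
gripper_force: 58.5
```

```bash
python3 - <<'E'
from h import *
st=get_state();p=st['position'];print(p,st['contact_force'])
s=grab('scene');a=s['pixels'].copy()[115:265,250:450];S=5.2;h=cv2.resize(a[:, 40:150],None,fx=4,fy=4,interpolation=cv2.INTER_CUBIC)
def dr(P,c):
    q=(proj(s,P)-[290,115])*4+1.5
    cv2.polylines(h,[q.astype(np.int32)],True,c,1)
ring=lambda x,y,z,r:[[x+r*np.cos(k),y+r*np.sin(k),z] for k in np.linspace(0,6.28,40)]
dr(ring(.570,.0455,.11,.032),(0,0,255));dr(ring(.570,.0455,.11,.038),(0,255,255));dr(ring(.570,.0455,0,.038),(0,255,255))
z=p[2]-.1435
for r,zz in((.028,z+.06),(.014,z+.118),(.014,z+.124),(.01,z+.13)):dr(ring(p[0],p[1],zz,r),(0,255,0))
t=grab('top');b=cv2.resize(t['pixels'][180:260,300:390],(360,320),interpolation=cv2.INTER_CUBIC)
c=np.zeros((600,800,3),np.uint8);c[:600,:440]=h[:600];c[:320,440:]=b;cv2.imwrite('pics/f.png',c)
E
```

```text
[0.56974126 0.04721153 0.27546163] [-0.09765331  0.22541712 -1.51900983]
```

View pics/f.png

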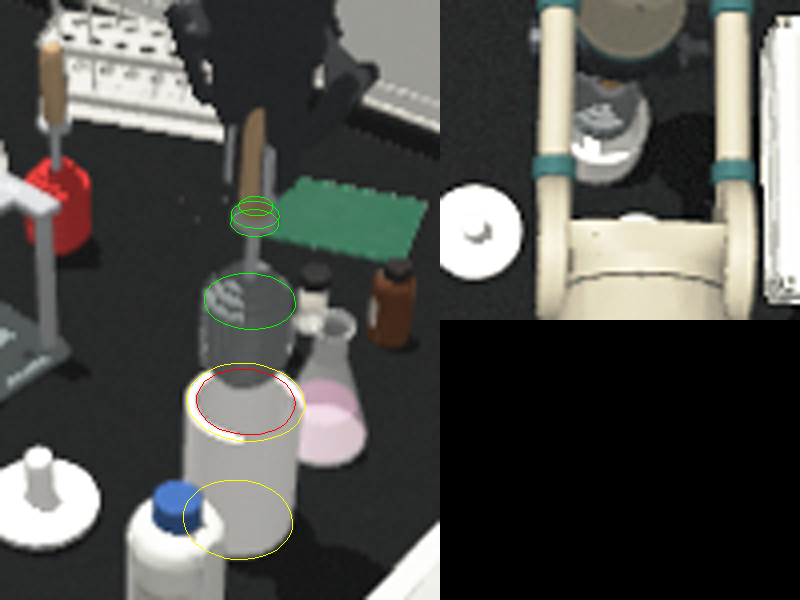

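The brush hangs straight above the jar, head spanning x≈200–293 over the bore at 195–296 in the crop. It sits about 1–2 mm toward +y, so I'll correct that and enter.

Call:
send_rows:
  increments:
    - {"gripper":1,"linear":[0.0,-0.0025,0],"delta_rot":[0,0,0]}
    - {"gripper":1,"linear":[0,-0.0025,-0.012],"delta_rot":[0,0,0]}
    - {"gripper":1,"linear":[0,-0.0025,-0.024],"delta_rot":[0,0,0]}
    - {"gripper":1,"linear":[0,-0.0025,-0.036],"delta_rot":[0,0,0]}
    - {"gripper":1,"linear":[0,-0.0025,-0.048],"delta_rot":[0,0,0]}
    - {"gripper":1,"linear":[0,-0.0025,-0.06],"delta_rot":[0,0,0]}
    - {"gripper":1,"linear":[0,-0.0025,-0.06],"delta_rot":[0,0,0]}

```text
clock: 12.15
position: [0.5689, 0.0446, 0.2138]
ee_rot: [-0.002, 0.04, 0.999, 0.0]
contact_force: [-0.8, 0.1, -1.2]
width: 0.0187
gripper_force: 58.6
```

No contact on the way in. Now the first stroke to the bottom.

Call:
send_rows:
  increments:
    - {"gripper":1,"linear":[0,0,-0.015],"delta_rot":[0,0,0]}
    - {"gripper":1,"linear":[0,0,-0.03],"delta_rot":[0,0,0]}
    - {"gripper":1,"linear":[0,0,-0.045],"delta_rot":[0,0,0]}
    - {"gripper":1,"linear":[0,0,-0.055],"delta_rot":[0,0,0]}
    - {"gripper":1,"linear":[0,0,-0.058],"delta_rot":[0,0,0]}
    - {"gripper":1,"linear":[0,0,-0.058],"delta_rot":[0,0,0]}

```text
clock: 12.75
position: [0.5703, 0.0446, 0.1582]
ee_rot: [-0.0, 0.04, 0.999, 0.0]
contact_force: [0.4, 0.3, -1.1]
width: 0.0184
gripper_force: 58.6
```

Call:
send_rows:
  increments:
    - {"gripper":1,"linear":[0,0,-0.003],"delta_rot":[0,0,0]}
    - {"gripper":1,"linear":[0,0,-0.005],"delta_rot":[0,0,0]}
    - {"gripper":1,"linear":[0,0,-0.005],"delta_rot":[0,0,0]}

```text
clock: 13.05
position: [0.5703, 0.0446, 0.1535]
ee_rot: [0.0, 0.04, 0.999, 0.0]
contact_force: [0.7, 0.0, -1.2]
width: 0.0182
gripper_force: 58.6
```

Call:
send_rows:
  increments:
    - {"gripper":1,"linear":[0,0,0.02],"delta_rot":[0,0,0]}
    - {"gripper":1,"linear":[0,0,0.04],"delta_rot":[0,0,0]}
    - {"gripper":1,"linear":[0,0,0.06],"delta_rot":[0,0,0]}
    - {"gripper":1,"linear":[0,0,0.068],"delta_rot":[0,0,0]}
    - {"gripper":1,"linear":[0,0,0.068],"delta_rot":[0,0,0]}
    - {"gripper":1,"linear":[0,0,0.068],"delta_rot":[0,0,0]}

```text
clock: 13.65
position: [0.5698, 0.0446, 0.2207]
ee_rot: [-0.001, 0.04, 0.999, 0.0]
contact_force: [0.4, -0.7, -0.4]
width: 0.0187
gripper_force: 58.6
```

Call:
send_rows:
  increments:
    - {"gripper":1,"linear":[0,0,-0.02],"delta_rot":[0,0,0]}
    - {"gripper":1,"linear":[0,0,-0.04],"delta_rot":[0,0,0]}
    - {"gripper":1,"linear":[0,0,-0.055],"delta_rot":[0,0,0]}
    - {"gripper":1,"linear":[0,0,-0.064],"delta_rot":[0,0,0]}
    - {"gripper":1,"linear":[0,0,-0.068],"delta_rot":[0,0,0]}
    - {"gripper":1,"linear":[0,0,-0.068],"delta_rot":[0,0,0]}
    - {"gripper":1,"linear":[0,0,-0.068],"delta_rot":[0,0,0]}

```text
clock: 14.35
position: [0.5707, 0.0446, 0.1538]
ee_rot: [0.0, 0.04, 0.999, 0.0]
contact_force: [0.2, 0.2, -1.5]
width: 0.0182
gripper_force: 58.6
```

Call:
send_rows:
  increments:
    - {"gripper":1,"linear":[0,0,0.02],"delta_rot":[0,0,0]}
    - {"gripper":1,"linear":[0,0,0.04],"delta_rot":[0,0,0]}
    - {"gripper":1,"linear":[0,0,0.06],"delta_rot":[0,0,0]}
    - {"gripper":1,"linear":[0,0,0.068],"delta_rot":[0,0,0]}
    - {"gripper":1,"linear":[0,0,0.068],"delta_rot":[0,0,0]}
    - {"gripper":1,"linear":[0,0,0.068],"delta_rot":[0,0,0]}

```text
clock: 14.95
position: [0.5699, 0.0446, 0.2209]
ee_rot: [-0.0, 0.04, 0.999, 0.0]
contact_force: [-0.5, -0.4, -1.1]
width: 0.0186
gripper_force: 58.6
```

Call:
send_rows:
  increments:
    - {"gripper":1,"linear":[0,0,-0.02],"delta_rot":[0,0,0]}
    - {"gripper":1,"linear":[0,0,-0.04],"delta_rot":[0,0,0]}
    - {"gripper":1,"linear":[0,0,-0.055],"delta_rot":[0,0,0]}
    - {"gripper":1,"linear":[0,0,-0.064],"delta_rot":[0,0,0]}
    - {"gripper":1,"linear":[0,0,-0.068],"delta_rot":[0,0,0]}
    - {"gripper":1,"linear":[0,0,-0.068],"delta_rot":[0,0,0]}
    - {"gripper":1,"linear":[0,0,-0.068],"delta_rot":[0,0,0]}

```text
clock: 15.65
position: [0.5708, 0.0446, 0.1538]
ee_rot: [0.001, 0.04, 0.999, 0.0]
contact_force: [0.5, 0.5, -1.1]
width: 0.0186
gripper_force: 58.6
```

Quick depth check: I'll feel for the jar floor, expected at TCP z≈0.150.

Call:
send_rows:
  increments:
    - {"gripper":1,"linear":[0,0,-0.003],"delta_rot":[0,0,0]}
    - {"gripper":1,"linear":[0,0,-0.0045],"delta_rot":[0,0,0]}
    - {"gripper":1,"linear":[0,0,-0.0055],"delta_rot":[0,0,0]}
    - {"gripper":1,"linear":[0,0,-0.0055],"delta_rot":[0,0,0]}

```text
clock: 16.05
position: [0.5709, 0.0446, 0.1493]
ee_rot: [0.001, 0.04, 0.999, 0.0]
contact_force: [-0.5, 0.0, 5.0]
width: 0.0184
gripper_force: 59.1
```

The floor is there, so the depth is confirmed. Now withdrawing and going back along the same route.

Call:
send_rows:
  increments:
    - {"gripper":1,"linear":[0,0,0.02],"delta_rot":[0,0,0]}
    - {"gripper":1,"linear":[0,0,0.045],"delta_rot":[0,0,0]}
    - {"gripper":1,"linear":[0,0,0.07],"delta_rot":[0,0,0]}
    - {"gripper":1,"linear":[0,0,0.095],"delta_rot":[0,0,0]}
    - {"gripper":1,"linear":[0,0,0.12],"delta_rot":[0,0,0]}
    - {"gripper":1,"linear":[0,0,0.145],"delta_rot":[0,0,0]}
    - {"gripper":1,"linear":[-0.01,0.03,0.16],"delta_rot":[0,0,0]}
    - {"gripper":1,"linear":[-0.02,0.065,0.16],"delta_rot":[0,0,0]}

```text
clock: 16.85
position: [0.5517, 0.1094, 0.3107]
ee_rot: [0.003, 0.042, 0.999, 0.0]
contact_force: [0.8, -0.1, -1.4]
width: 0.0187
gripper_force: 59.0
```

Call:
send_rows:
  increments:
    - {"gripper":1,"linear":[-0.012,0.035,0],"delta_rot":[0,0,0]}
    - {"gripper":1,"linear":[-0.025,0.075,0],"delta_rot":[0,0,0]}
    - {"gripper":1,"linear":[-0.042,0.115,0],"delta_rot":[0,0,0]}
    - {"gripper":1,"linear":[-0.052,0.155,0],"delta_rot":[0,0,0]}
    - {"gripper":1,"linear":[-0.055,0.195,0],"delta_rot":[0,0,0]}
    - {"gripper":1,"linear":[-0.055,0.235,0],"delta_rot":[0,0,0]}
    - {"gripper":1,"linear":[-0.05,0.27,0],"delta_rot":[0,0,0]}
    - {"gripper":1,"linear":[-0.042,0.298,0],"delta_rot":[0,0,0]}

```text
clock: 17.65
position: [0.5075, 0.4099, 0.3079]
ee_rot: [-0.0, 0.039, 0.999, 0.0]
contact_force: [0.9, 0.8, -2.3]
width: 0.0187
gripper_force: 59.1
```

Call:
send_rows:
  increments:
    - {"gripper":1,"linear":[0,0,0],"delta_rot":[0,0,0]}
    - {"gripper":1,"linear":[0,0,0],"delta_rot":[0,0,0]}

```text
clock: 17.85
position: [0.508, 0.4078, 0.3071]
ee_rot: [-0.001, 0.04, 0.999, -0.001]
contact_force: [-0.4, -0.1, -1.9]
width: 0.0186
gripper_force: 59.2
```

Call:
send_rows:
  increments:
    - {"gripper":1,"linear":[0,-0.001,-0.03],"delta_rot":[0,0,0]}
    - {"gripper":1,"linear":[0,-0.001,-0.06],"delta_rot":[0,0,0]}
    - {"gripper":1,"linear":[0,-0.001,-0.09],"delta_rot":[0,0,0]}
    - {"gripper":1,"linear":[0,-0.001,-0.115],"delta_rot":[0,0,0]}
    - {"gripper":1,"linear":[0,-0.001,-0.124],"delta_rot":[0,0,0]}
    - {"gripper":1,"linear":[0,-0.001,-0.124],"delta_rot":[0,0,0]}
    - {"gripper":1,"linear":[0,-0.001,-0.124],"delta_rot":[0,0,0]}

```text
clock: 18.55
position: [0.5091, 0.4065, 0.1854]
ee_rot: [0.001, 0.041, 0.999, 0.001]
contact_force: [0.2, -0.4, -0.7]
width: 0.0183
gripper_force: 59.1
```

Call:
send_rows:
  increments:
    - {"gripper":1,"linear":[0.01,-0.0005,-0.003],"delta_rot":[0,0,0]}
    - {"gripper":1,"linear":[0.02,-0.001,-0.003],"delta_rot":[0,0,0]}
    - {"gripper":1,"linear":[0.03,-0.002,-0.003],"delta_rot":[0,0,0]}
    - {"gripper":1,"linear":[0.04,-0.003,-0.003],"delta_rot":[0,0,0]}
    - {"gripper":1,"linear":[0.05,-0.0035,-0.003],"delta_rot":[0,0,0]}
    - {"gripper":1,"linear":[0.06,-0.004,-0.003],"delta_rot":[0,0,0]}
    - {"gripper":1,"linear":[0.06,-0.004,-0.003],"delta_rot":[0,0,0]}

```text
clock: 19.25
position: [0.5704, 0.4023, 0.1805]
ee_rot: [0.001, 0.041, 0.999, 0.0]
contact_force: [0.9, -0.1, -0.4]
width: 0.0186
gripper_force: 59.2
```

Call:
send_rows:
  increments:
    - {"gripper":1,"linear":[0,0,-0.004],"delta_rot":[0,0,0]}
    - {"gripper":1,"linear":[0,0,-0.008],"delta_rot":[0,0,0]}
    - {"gripper":1,"linear":[0,0,-0.01],"delta_rot":[0,0,0]}
    - {"gripper":1,"linear":[0,0,-0.01],"delta_rot":[0,0,0]}

```text
clock: 19.65
position: [0.5676, 0.4027, 0.1706]
ee_rot: [-0.0, 0.04, 0.999, 0.0]
contact_force: [0.2, 1.1, -1.8]
width: 0.0186
gripper_force: 59.0
```

Call:
send_rows:
  increments:
    - {"gripper":1,"linear":[0.001,0,-0.001],"delta_rot":[0,0,0]}
    - {"gripper":1,"linear":[0.001,0,-0.0015],"delta_rot":[0,0,0]}
    - {"gripper":1,"linear":[0.001,0,-0.0015],"delta_rot":[0,0,0]}

```text
clock: 19.95
position: [0.5683, 0.4028, 0.1703]
ee_rot: [-0.001, 0.04, 0.999, 0.0]
contact_force: [-4.4, 0.0, 5.9]
width: 0.0187
gripper_force: 59.6
```

```bash
python3 - <<'E'
from h import *
s=grab('scene');a=s['pixels'][115:235,220:340];cv2.imwrite('pics/g.png',cv2.resize(a,(600,600),interpolation=cv2.INTER_CUBIC))
E
```

```text
(no output)
```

View pics/g.png

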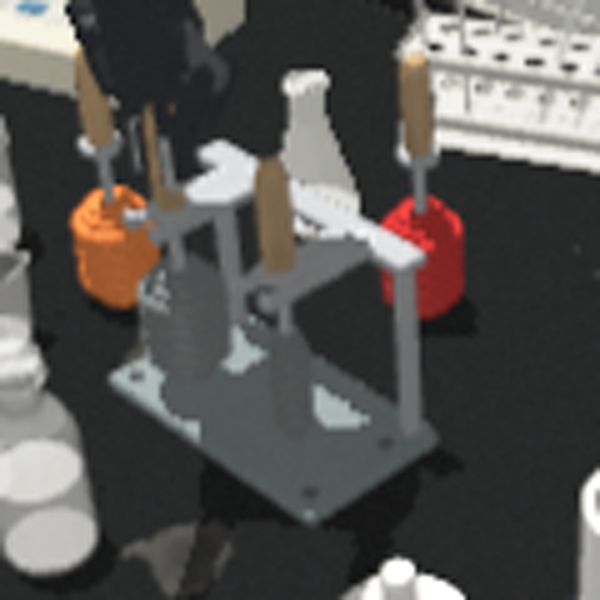

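The collar sits on the fork at (168,200), with the head below it and the stem in the slot. Releasing and rising.

Call:
send_rows:
  increments:
    - {"gripper":0.3,"linear":[-0.001,0,0.0],"delta_rot":[0,0,0]}
    - {"gripper":-0.3,"linear":[-0.001,0,0.0],"delta_rot":[0,0,0]}
    - {"gripper":-1,"linear":[-0.001,0,0],"delta_rot":[0,0,0]}
    - {"gripper":-1,"linear":[-0.001,0,0],"delta_rot":[0,0,0]}
    - {"gripper":-1,"linear":[-0.001,0,0.01],"delta_rot":[0,0,0]}
    - {"gripper":-1,"linear":[-0.001,0,0.04],"delta_rot":[0,0,0]}
    - {"gripper":-1,"linear":[-0.001,0,0.08],"delta_rot":[0,0,0]}
    - {"gripper":-1,"linear":[-0.001,0,0.12],"delta_rot":[0,0,0]}

```text
clock: 20.8
position: [0.5682, 0.4024, 0.291]
ee_rot: [-0.0, 0.04, 0.999, -0.0]
contact_force: [0.2, 0.2, 0.2]
width: 0.0855
gripper_force: 0.0
```

Call:
send_rows:
  increments:
    - {"gripper":-1,"linear":[-0.04,0,0],"delta_rot":[0,0,0]}
    - {"gripper":-1,"linear":[-0.09,0,0],"delta_rot":[0,0,0]}
    - {"gripper":-1,"linear":[-0.13,0,0],"delta_rot":[0,0,0]}
    - {"gripper":-1,"linear":[-0.15,0,0],"delta_rot":[0,0,0]}
    - {"gripper":-1,"linear":[-0.15,0,0],"delta_rot":[0,0,0]}
    - {"gripper":-1,"linear":[-0.15,0,0],"delta_rot":[0,0,0]}
    - {"gripper":-1,"linear":[-0.15,0,0],"delta_rot":[0,0,0]}

```text
clock: 21.5
position: [0.4197, 0.4027, 0.2895]
ee_rot: [0.001, 0.041, 0.999, 0.0]
contact_force: [-0.1, -0.6, 0.3]
width: 0.0857
gripper_force: 0.0
```

```bash
python3 - <<'E'
from h import *
s=grab('scene');a=s['pixels'][115:265,210:410];cv2.imwrite('pics/i.png',cv2.resize(a,(800,600),interpolation=cv2.INTER_CUBIC))
E
```

```text
(no output)
```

View pics/i.png

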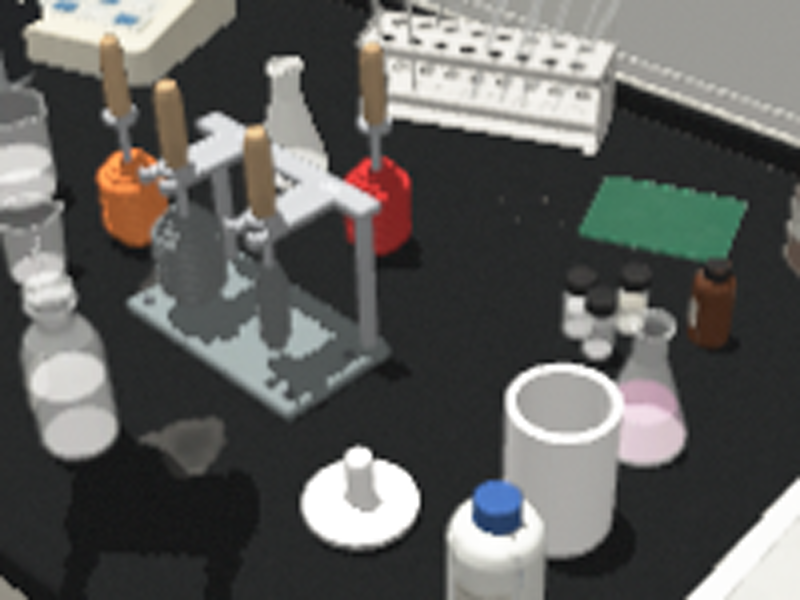

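The wide brush hangs upright in its fork (handle top (168,88)). The lid lies flat at (360,500), the open jar stands at (563,460), and the bottles and flask look unmoved.

```bash
python3 -c "from rig import sign_off; print(sign_off())"
```

```text
the job is handed in; nothing more can be done
None
```

The job is handed in at about 21.5 s of the 67 s: lid flat on the worktop, jar scrubbed to the bottom three times, wide brush back in its fork and nothing else visibly moved; the hand-in call returned no verdict.

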